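# Stack the flat tins in the rack and clamp the cover down

## Robot

A 7-joint arm with a two-finger parallel gripper is mounted at the origin on a cart in front of the work surface, level with it; the furniture and walls round the work are solid. World frame = base frame: x ahead of the robot, y to its left, z up, the work surface at z = 0. Lengths are in m, angles in rad, forces in N, time in s.
With the tool pointing down it reaches from about 0.425 to 0.925 m from the base axis. Payload 6.8 kg.
Tool frame: the origin (TCP) lies at the very end of the fingers, on their centre line; the grasp point (between the pads) lies 19 mm behind it; z points along the fingers, y is the line along which they close (so a half turn about z gives the same grasp; the last joint's range is limited). The gripper opens to 85 mm and grips with 20 to 120 N. Pads are 22 mm wide; open, the fingers measure 114 mm over their backs; the gripper's body (76 mm by 85 mm) begins 54 mm behind the grasp point. The pads swing forward as they close: fully open they stand 13 mm farther back than shut.
Start: joints at [-0.108, 0.477, 0.022, 1.555, -0.011, 1.109, -0.083], TCP at [0.675, 0, 0.231] pointing down, gripper open.
Joint ranges: [-2.96, 2.96], [-0.34, 2.1], [-1.41, 1.46], [0.24, 2.44], [-1.37, 4.51], [0.17, 1.92], [-2.96, 2.96]. Speed limits (rad/s): [2.39, 2.39, 3.14, 3.14, 3.14, 3.14, 3.14].

## Interface

Orientations are given as a unit quaternion [w, x, y, z].
In Python, from station import bot gives the robot as it stands.
- The arm moves only by the tool jog_arm, never from a script. Its argument "motion" is a list of rows, each a list of 7 numbers: the turn, a rotation vector about the tool's x, y, z in rad, then the shift along the tool's x, y, z in mm, then the finger opening in mm, from 0 to 85.4. A call has 1 to 10 rows; each row is the pose to reach, as a shift and turn from the pose commanded when the call began, along the tool's axes at that moment; what a row does not reach only later rows make up. A row lasts 1/8 s, in which the tool goes at most 62.5 mm and 10.7 degrees, less where a joint would pass 70% of its speed; a pose out of reach is approached as far as the arm can. A call with a gripper value outside its range is refused whole. The fingers move at their own pace and stop on an object; "grip_force" is the grip in N (left out, the last holds). Time passes only in rows, so rows that repeat a pose let the fingers close. It gives the time, the measured TCP pose, the force, the opening and the grip force at its end, in the units of the state.
- bot.get_obs(): the state, without advancing time (a new reading comes with each control period).
- bot.read_camera(name): name is "scene" or "side" or "wrist"; returns a dict with "pixels" (420x560x3 uint8, red, green, blue), "camera_matrix" (3x3 intrinsics, pixels), "T" (4x4, takes a point from camera to world coordinates); the wrist camera has in their place "tool_from_camera" (4x4, takes a point from camera to tool coordinates, whose origin is the TCP and whose axes are the flange's). Camera axes: x right, y down, z forward; pixel columns grow to the right and rows downward; lengths in m; the calibration is good to about 2 mm. A picture is of the moment at which its call begins: read the wrist's pose just before it. There is no depth.
- bot.hand_in(): hands the job in; it is judged then, once.
Trained networks look in a picture, given as the dict that the camera call returned (one of the last four; its "shot" number tells which), for a name from the list of things; names that differ only in an ending like _2 or _b are one class to them, and where a whole thing is asked for, a point or a joint stands for the part that bears it (a point fixed in the world has none). Each returns a list of dicts, best first, with "score" (0 to 1); they miss things now and then, are a little off and sometimes report something else, mostly with a low value. They report only what shows in the picture. A call takes as long as a camera call. They do not tell look-alikes from the thing itself.
- bot.spot_in(thing, picture): "xy" ([column, row] in pixels, amid what is visible of it).
- bot.tip_of(thing, picture): "xy" ([column, row] in pixels: a listed point, or the origin of a listed thing).
The state is a dict: "t": time; "q": joint angles; "joint_vel": joint speeds; "joint_torque": joint torques, N m; "eef_pos": TCP position; "tool_rot": TCP orientation; "contact_force": force on the tool from outside, world axes, zero at the start; "torque": the same for the moment, N m; "gripper_width": opening from 0.0 (shut) to 1.0 (fully open); "grasp_force": force on a finger pad.
Only numpy, scipy, OpenCV 4.12 (cv2) and the standard library are available. Lean on these libraries where they do the work, as an engineer would, in place of code of your own. Each camera call takes 0.05 s, during which the arm holds its last target. There are 200 camera calls.

## Task

Pack the tin rack: swing its clamp arm out of the way, stack every flat aluminium tin on the bench squarely, lying flat, in a single column between the upright rods in the middle of the rack, and seat the cover plate over both pins so that it lies flat on the rack's two end cheeks. Then swing the clamp arm back until it stops over the cover and turn its black knob clockwise until it stops tight. Leave the oil jar, the egg cup and the whetstone alone.

Things in the scene. Friction and masses are not known exactly. Their poses are not given: they have to be found in the camera images.
- rack: Fixed wooden tin rack; origin under its centre on the bench, y along its length. Board 84 (x) by 180 (y) by 3 mm. End cheeks at y = +70 and -70 mm (70 in x, 16 in y, top at z = 74 mm), 124 mm free between them, open to +x, -x and above. Mid on each cheek stands a steel pin, 7 mm thick, tapered tip, up to z = 87 mm. A steel post, 18 mm thick, at x = 0, y = -104 mm carries the clamp arm.
- rack_floor (a point): Middle of the rack's floor, on the top of its board (3 mm above the bench): the column of tins goes here, long sides along the rack's y. Six thin upright steel rods, 6 mm thick, up to z = 58 mm, stand round it at x, y = (+-32, +-31) and (0, +-44) mm of the rack and keep the column from wandering; a centred tin clears them by 6 mm on every side.
- clamp_arm (a joint): Steel arm, 18 mm wide, 126 to 138 mm above the bench, turning about the rack's post; knob axis 104 mm from post axis. 0: at its stop, pointing along the rack's +y, knob over the rack's middle; grows anticlockwise seen from above to 2.2 rad (1.57: points along the rack's -x). Stays where left; about 1.5 N at the knob moves it. Beyond 1.6 it is well clear of the work.
- clamp_knob (a joint): Turn of the black knob, rad: grows clockwise seen from above, from 0 (unscrewed) to 4.7 (hard stop, tight). Takes about 0.1 N m to turn, does not turn back by itself, goes down 1.9 mm per rad together with the foot. Starts between 0 and 0.9.
- knob_mid (a point): Middle of the round knurled black knob at the clamp arm's end, on its vertical axis. Knob 35 mm in diameter (37 over its ribs), 26 mm high, from 13 mm below to 13 mm above this point, which is 163 mm above the bench when unscrewed and 154 mm when tight. Below it a thin spindle, then the arm.
- clamp_foot: Sprung rubber foot under the arm's end, 22 mm in diameter, on the knob's axis; origin 17 mm above its lower face. Unscrewed, its lower face is 109 mm above the bench, 5 mm above the seated cover's grip block; with the knob tight it presses the block with about 12 N.
- cover: Loose plywood plate, 70 (x) by 166 (y) by 6 mm, ~140 g; origin: centre of its underside, z up. Holes of 12 mm at y = +70 and -70 mm take the rack's pins, either way round. Dark grip block on its middle: 28 in x, 46 in y, 24 mm high (top 30 mm above the underside). It starts flat across the bench vice's jaws, underside 121 mm above the bench; seated, its underside is 74 mm above the bench.
- tin_1: Flat closed aluminium tin, 46 mm (x) by 70 mm (y) by 16 mm high, about 70 g; origin: centre of its underside; z up. Two or three such alike tins lie on the bench; this one may be absent.
- tin_2: Flat closed aluminium tin, 46 mm (x) by 70 mm (y) by 16 mm high, about 70 g; origin: centre of its underside; z up. Two or three such alike tins lie on the bench; this one may be absent.
- tin_3: Flat closed aluminium tin, 46 mm (x) by 70 mm (y) by 16 mm high, about 70 g; origin: centre of its underside; z up. Two or three such alike tins lie on the bench; this one may be absent.
- oil_jar: Bystander: jar of wood oil, 60 mm in diameter, 88 mm high; origin under its centre.
- egg_cup: Bystander: turned wooden egg cup, 48 mm in diameter, 57 mm high; origin under its centre.
- whetstone: Bystander: whetstone in a wooden tray, 60 by 150 by 30 mm; origin under its centre.
There are look-alikes about, which are no part of the job. Leave any orange look-alike of the tin_2 alone.

How it is judged:
On the way, in this order (a step that is already met when the one before it is completed fails the run):
1. the clamp arm is swung clear of the rack (value of joint clamp_arm above 1.2 rad), for 0.2 s.
2. every tin lies in one square column in the middle of the rack, let go (horizontal distance between each of tin_1, tin_2, tin_3 and rack_floor below 0.012 m and angle between the y axis of each of tin_1, tin_2, tin_3 and the y axis of rack, either way round below 0.22 rad and angle between each of tin_1, tin_2, tin_3's own z axis and vertical below 0.08 rad and linear speed of each of tin_1, tin_2, tin_3 below 0.02 m/s), for 0.3 s.
3. the cover lies flat on both cheeks over the pins, with all tins under it (horizontal distance between each of tin_1, tin_2, tin_3 and rack_floor below 0.012 m and angle between the y axis of each of tin_1, tin_2, tin_3 and the y axis of rack, either way round below 0.22 rad and angle between each of tin_1, tin_2, tin_3's own z axis and vertical below 0.08 rad and horizontal distance between cover and rack_floor below 0.006 m and z of cover in the frame of rack between 0.0715 and 0.0765 m and angle between cover's own z axis and vertical below 0.03 rad and angle between the y axis of cover and the y axis of rack, either way round below 0.1 rad and contact force between the fingers and cover below 0.1 N), for 0.3 s.
4. the clamp arm is swung back against its stop over the cover (horizontal distance between cover and rack_floor below 0.006 m and z of cover in the frame of rack between 0.0715 and 0.0765 m and angle between cover's own z axis and vertical below 0.03 rad and angle between the y axis of cover and the y axis of rack, either way round below 0.1 rad and value of joint clamp_arm below 0.1 rad), for 0.2 s.
At the end, for the whole second after the job is handed in: Every tin lies flat in one column, within 12 mm of the rack's middle and 0.22 rad of square; the cover lies flat over both pins, within 2.5 mm of seated height; the arm is within 0.1 rad of its stop over it, the knob within 0.2 rad of tight, the foot presses with over 4 N; all at rest (all of step 2 and all of step 4 and value of joint clamp_knob above 4.5 rad and contact force between clamp_foot and cover above 4 N); the robot touches nothing.
It fails at once if the oil jar, the egg cup or the whetstone was moved more than 30 mm or tipped over (distance of any of oil_jar, egg_cup, whetstone from where it was at the start of the episode above 0.03 m or angle between any of oil_jar, egg_cup, whetstone's own z axis and vertical above 0.5 rad).
Of tin_1, tin_2, tin_3 only 2 to 3 are there at a start; the rules pass over those that are not, and their reading is None.
At some moment in a run one of tin_1, tin_2, tin_3 may be knocked a few centimetres aside while the robot is not near it.
Once in a run the grip may slacken for a moment while it holds something.
It also fails if it takes over 210 s, if anything falls off the work surface, if the arm or the gripper's body presses on something with over 40 N, if the wrist force passes 120 N, or if a joint passes its speed limit or range.

## Working session

There is one attempt and no reset: what is moved stays moved. The work goes in short steps, Python scripts to look and compute and a tool call to move; the robot and the scene stay as the last step left them, time stands still between calls to the robot, and variables do not carry over. Pictures are saved under pics/ and viewed, at most 14 in all, crops included, and the job is handed in when it is done.

Besides the shell and the picture viewer there is one more tool, called after ">>>" in YAML: its name, and indented under it one key for each argument. jog_arm: Moves the arm, as the interface text tells. Its arguments: {"type":"object","properties":{"motion":{"type":"array"},"grip_force":{"type":"number"}},"required":["motion"]}

```bash
mkdir -p pics; ls; cat > h.py <<'E'
import numpy as np, cv2
from scipy.spatial.transform import Rotation as R
from station import bot
def rot(o): w,x,y,z=o["tool_rot"]; return R.from_quat([x,y,z,w])
def shot(name):
    o=bot.get_obs(); p=bot.read_camera(name)
    if name=="wrist":
        T=np.eye(4);T[:3,:3]=rot(o).as_matrix();T[:3,3]=o["eef_pos"];p["W"]=T@np.array(p["tool_from_camera"])
    else: p["W"]=np.array(p["T"])
    return p
def save(p,n,box=None,s=1):
    im=cv2.cvtColor(np.array(p["pixels"]),cv2.COLOR_RGB2BGR)
    if box: im=im[box[1]:box[3],box[0]:box[2]]
    cv2.imwrite("pics/"+n,cv2.resize(im,None,fx=s,fy=s,interpolation=cv2.INTER_CUBIC))
def px2w(p,xy,z):
    d=p["W"][:3,:3]@np.linalg.inv(p["camera_matrix"])@np.array([xy[0],xy[1],1.]);c=p["W"][:3,3]
    return c+d*(z-c[2])/d[2]
def w2px(p,X):
    c=np.linalg.inv(p["W"])@np.append(X,1); u=np.array(p["camera_matrix"])@c[:3]; return u[:2]/u[2]
E
cat > a.py <<'E'
from h import *
print(bot.get_obs())
for n in ["scene","side","wrist"]:
    p=shot(n);save(p,n+"0.png"); print(n,p["W"].round(3).tolist(),np.array(p["camera_matrix"]).round(1).tolist())
    for t,z in [("rack",0),("rack_floor",.003),("knob_mid",.163),("clamp_foot",.126),("cover",.121),("tin_1",0),("oil_jar",0),("egg_cup",0),("whetstone",0)]:
        for d in bot.tip_of(t,p):
            if d["score"]>.2: print(t,round(d["score"],2),np.round(d["xy"],0),px2w(p,d["xy"],z).round(3))
E
python3 a.py
```

```text
pics
{'t': 0.0, 'q': array([-0.1081071 ,  0.47780017,  0.02234893,  1.55645227, -0.01150781,
        1.10928371, -0.08309944]), 'joint_vel': array([ 0.00021089, -0.00117365,  0.00228971,  0.00105489,  0.00126543,
        0.00083832,  0.00043444]), 'joint_torque': array([-5.45967814e-04, -5.96443820e+01,  1.60769675e+00, -2.81194621e+01,
        1.24063640e-02,  9.39900521e-03,  2.20753498e-05]), 'eef_pos': array([ 6.74412002e-01, -1.32703672e-05,  2.30325496e-01]), 'tool_rot': array([-5.93337638e-04,  7.07100270e-01,  7.07112710e-01, -6.86819802e-04]), 'contact_force': array([-0.29302938,  0.59008835, -0.81714951]), 'torque': array([-0.02524813, -0.01662635, -0.06606266]), 'grasp_force': 0.0, 'gripper_width': 0.9947220729934413}
scene [[-0.724, -0.498, 0.477, -0.085], [-0.69, 0.5, -0.523, 0.86], [0.022, -0.708, -0.706, 1.173], [0.0, 0.0, 0.0, 1.0]] [[521.2, 0.0, 282.3], [0.0, 521.2, 210.5], [0.0, 0.0, 1.0]]
rack 0.69 [221. 329.] [0.521 0.417 0.   ]
rack_floor 0.69 [223. 331.] [0.511 0.418 0.003]
rack_floor 0.29 [307. 234.] [0.581 0.013 0.003]
knob_mid 0.72 [224. 300.] [0.489 0.421 0.
[... 812 characters left out ...]
 0.94 [402. 291.] [ 0.781 -0.288  0.   ]
tin_1 0.85 [283. 251.] [0.582 0.031 0.   ]
tin_1 0.56 [252. 267.] [0.464 0.019 0.   ]
tin_1 0.55 [301. 226.] [ 0.704  0.104 -0.   ]
oil_jar 0.55 [255. 192.] [0.675 0.365 0.   ]
egg_cup 0.67 [240. 179.] [0.671 0.477 0.   ]
egg_cup 0.51 [258. 191.] [0.689 0.367 0.   ]
whetstone 0.93 [294. 197.] [0.784 0.262 0.   ]
wrist [[1.0, -0.0, 0.0, 0.676], [0.0, -0.95, -0.311, 0.081], [0.0, 0.311, -0.95, 0.374], [0.0, 0.0, 0.0, 1.0]] [[361.3, 0.0, 280.3], [0.0, 361.3, 213.5], [0.0, 0.0, 1.0]]
tin_1 0.87 [187. 158.] [0.579 0.019 0.   ]
tin_1 0.79 [369. 392.] [ 0.791 -0.285  0.   ]
tin_1 0.63 [ 64. 157.] [0.451 0.02  0.   ]
tin_1 0.58 [305.  69.] [0.699 0.105 0.   ]
```

View pics/scene0.png

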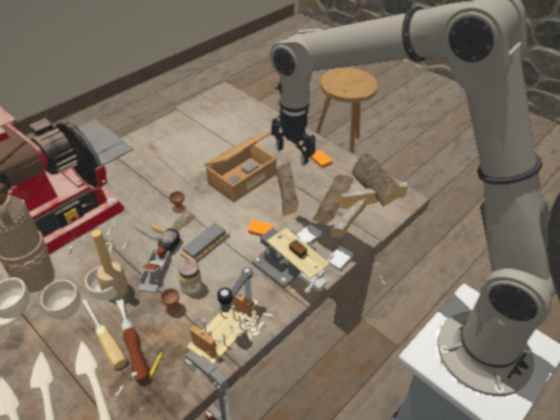

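View pics/side0.png

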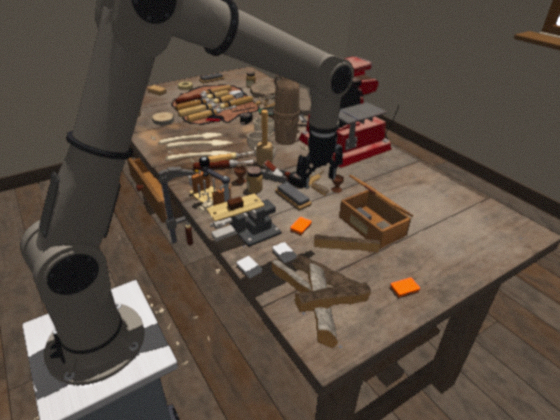

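View pics/wrist0.png

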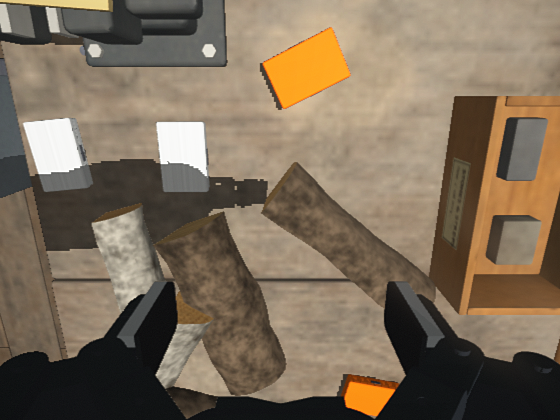

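The scene has two white aluminium tins at about (0.58,0.02) and (0.45,0.02) (wrist px (183,156) and (58,153)), two orange look-alikes, the cover on the vice, and the rack with the knob at scene px (225,296). I'll look at the rack from above first.

>>> jog_arm:
  motion:
    - [0, 0, 0, 50, -18, -30, 85]
    - [0, 0, 0, 100, -36, -60, 85]
    - [0, 0, 0, 150, -55, -90, 85]
    - [0, 0, 0, 205, -75, -90, 85]
    - [0, 0, 0, 260, -95, -90, 85]
    - [0, 0, 0, 315, -120, -90, 85]
    - [0, 0, 0, 370, -140, -90, 85]
    - [0, 0, 0, 420, -160, -90, 85]
    - [0, 0, 0, 420, -160, -90, 85]
    - [0, 0, 0, 420, -160, -90, 85]

```text
t: 2.75
eef_pos: [0.5154, 0.4194, 0.3212]
tool_rot: [0.0, 0.707, 0.707, -0.0]
contact_force: [0.6, -0.4, -0.9]
gripper_width: 0.997
grasp_force: 0.0
```

```bash
cat > b.py <<'E'
from h import *
import sys
p=shot("wrist");save(p,sys.argv[1]);o=bot.get_obs();print(o["t"],o["eef_pos"].round(4),o["tool_rot"].round(3),o["q"].round(2))
for t,z in [("rack",0),("rack_floor",.003),("knob_mid",.163),("clamp_foot",.126),("clamp_arm",.132),("cover",.121),("tin_1",0),("oil_jar",0),("egg_cup",0),("whetstone",0)]:
    for d in bot.tip_of(t,p):
        if d["score"]>.2: print(t,round(d["score"],2),np.round(d["xy"],0),px2w(p,d["xy"],z).round(3))
E
python3 b.py rack1.png
```

```text
2.8 [0.5161 0.4185 0.3213] [ 0.001  0.708  0.706 -0.   ] [-0.69  0.4  -0.12  1.46  0.05  1.28 -0.82]
rack 0.68 [280. 160.] [0.516 0.42  0.   ]
rack_floor 0.61 [279. 161.] [0.515 0.42  0.003]
knob_mid 0.94 [263. 198.] [0.501 0.416 0.163]
clamp_foot 0.59 [266. 187.] [0.503 0.416 0.126]
clamp_foot 0.24 [405. 184.] [0.636 0.419 0.126]Traceback (most recent call last):
  File "b.py", line 5, in <module>
    for d in bot.tip_of(t,p):
             ~~~~~~~~~~^^^^^
ValueError: it knows: clamp_foot, cover, egg_cup, knob_mid, oil_jar, rack, rack_floor, tin, whetstone
```

View pics/rack1.png

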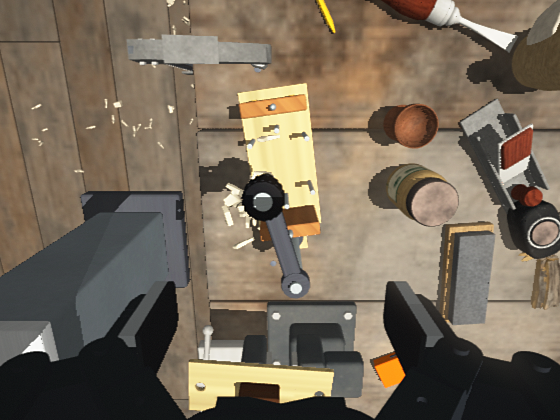

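```bash
sed -i 's/("clamp_arm",.132),//;s/tin_1/tin/' b.py; cat > c.py <<'E'
from h import *
p=shot("wrist");save(p,"rack2.png",(185,60,375,310),2.4)
import pickle;pickle.dump(p,open("p.pkl","wb"))
E
python3 c.py
```

```text
(no output)
```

View pics/rack2.png

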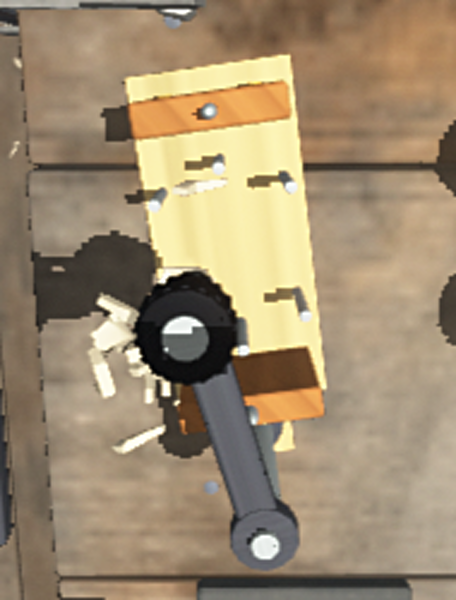

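Rack seen near vertical: far pin tip at crop (209,109), near pin (253,413), the rods, and the post at (265,545). I'll fit the rack pose to these.

```bash
cat > d.py <<'E'
from h import *
import pickle
from scipy.optimize import least_squares
p=pickle.load(open("p.pkl","rb"))
F=[((209,111),(0,70,87)),((253,416),(0,-70,87)),((293,188),(32,31,58)),((155,203),(-32,31,58)),((219,167),(0,44,58)),((305,318),(32,-31,58)),((243,350),(0,-44,58))]
px=np.array([[a[0]/2.4+185,a[1]/2.4+60] for a,_ in F]);P=np.array([b for _,b in F])/1e3
def W(v): c,s=np.cos(v[2]),np.sin(v[2]); return np.c_[v[0]+c*P[:,0]-s*P[:,1],v[1]+s*P[:,0]+c*P[:,1],P[:,2]]
r=least_squares(lambda v:(np.array([w2px(p,X) for X in W(v)])-px).ravel(),[.516,.42,.1],loss="soft_l1")
print(r.x,r.fun.round(1)); v=r.x
post=v[:2]+.104*np.array([np.sin(v[2]),-np.cos(v[2])])
k=px2w(p,(185/2.4+185,334/2.4+60),.176)[:2]; d=k-post
print("post",post,px2w(p,(265/2.4+185,545/2.4+60),.14),"knob",k,np.hypot(*d),"ang",np.arctan2(d[1],d[0])-np.pi/2-v[2])
E
python3 d.py
```

```text
[0.51833823 0.41962232 0.12846935] [ 0.6 -0.2 -0.7  1.8 -0.5 -0.6 -0.1  0.8  0.1  0.1  0.3 -0.9  0.2 -0.2]
post [0.53166232 0.31647937] [0.53188823 0.31473223 0.14      ] knob [0.50169554 0.41745912] 0.10533241493930025 ang 0.1600126506242114
```

>>> jog_arm:
  motion:
    - [0, 0, -0.15, -1, -15, 20, 85]
    - [0, 0, -0.29, -1, -15, 60, 85]
    - [0, 0, -0.29, -1, -15, 110, 85]
    - [0, 0, -0.29, -1, -15, 150, 70]
    - [0, 0, -0.29, -1, -15, 172, 55]
    - [0, 0, -0.29, -1, -15, 172, 55]
    - [0, 0, -0.29, -1, -15, 172, 55]

```text
t: 3.92
eef_pos: [0.5009, 0.4194, 0.1506]
tool_rot: [0.0, 0.598, 0.802, 0.001]
contact_force: [0.0, 0.7, 0.8]
gripper_width: 0.648
grasp_force: 0.0
```

```bash
cat > e.py <<'E'
from h import *
o=bot.get_obs();M=rot(o).as_matrix();e=o["eef_pos"];print(e.round(4),"yaw tool x",np.arctan2(M[1,0],M[0,0]))
post=np.array([.5317,.3163])
yaw=np.arctan2(M[1,0],M[0,0])
for th in np.arange(.16,2.0,.16):
    a=np.pi/2+.128+th; t=np.array([*(post+.104*np.array([np.cos(a),np.sin(a)])),.149])
    print(round(th,2),round(-(a-yaw),2),(M.T@(t-e)*1e3).round(0))
E
python3 e.py
```

```text
[0.5009 0.4194 0.1506] yaw tool x 1.8602486653286263
0.16 0.0 [-4.  0.  2.]
0.32 -0.16 [ -5. -16.   2.]
0.48 -0.32 [ -9. -32.   2.]
0.64 -0.48 [-15. -48.   2.]
0.8 -0.64 [-24. -62.   1.]
0.96 -0.8 [-35. -74.   1.]
1.12 -0.96 [-48. -85.   1.]
1.28 -1.12 [-62. -93.   1.]
1.44 -1.28 [-78. -99.   1.]
1.6 -1.44 [ -94. -103.    1.]
1.76 -1.6 [-110. -104.    1.]
1.92 -1.76 [-127. -102.    1.]
```

>>> jog_arm:
  motion:
    - [0, 0, -0.16, -5, -16, 1, 55]
    - [0, 0, -0.32, -9, -32, 1, 55]
    - [0, 0, -0.48, -15, -48, 1, 55]
    - [0, 0, -0.64, -24, -62, 1, 55]
    - [0, 0, -0.8, -35, -74, 1, 55]
    - [0, 0, -0.96, -48, -85, 1, 55]
    - [0, 0, -1.12, -62, -93, 1, 55]
    - [0, 0, -1.28, -78, -99, 1, 55]
    - [0, 0, -1.44, -94, -103, 1, 55]
    - [0, 0, -1.6, -110, -104, 1, 55]

```text
t: 5.18
eef_pos: [0.4323, 0.285, 0.1503]
tool_rot: [0.002, -0.162, 0.987, 0.001]
contact_force: [-0.7, 1.4, 0.8]
gripper_width: 0.646
grasp_force: 1.0
```

>>> jog_arm:
  motion:
    - [0, 0, -0.16, -5, -16, 1, 55]
    - [0, 0, -0.16, -5, -16, 1, 55]
    - [0, 0, -0.16, -5, -16, 1, 55]
    - [0, 0, -0.16, -5, -5, 1, 55]
    - [0, 0, -0.16, -5, -5, -40, 85]
    - [0, 0, -0.16, -5, -5, -100, 85]
    - [0, 0, -0.16, -5, -5, -160, 85]
    - [0, 0, -0.16, -5, -5, -160, 85]

```text
t: 6.18
eef_pos: [0.4394, 0.2842, 0.3136]
tool_rot: [0.005, -0.238, 0.971, 0.002]
contact_force: [-0.5, -0.4, -0.8]
gripper_width: 0.992
grasp_force: 0.0
```

```bash
python3 b.py sw.png
```

```text
6.225 [0.4384 0.2828 0.3107] [ 0.002 -0.238  0.971  0.001] [-0.14  0.21 -0.63  1.79  0.13  1.18  1.24]
rack 0.97 [339. 254.] [0.519 0.419 0.   ]
rack 0.37 [162. 348.] [0.78  0.259 0.   ]
rack_floor 0.96 [339. 255.] [0.52  0.418 0.003]
rack_floor 0.67 [272. 181.] [0.47  0.289 0.003]
knob_mid 0.98 [273. 183.] [0.435 0.275 0.163]
knob_mid 0.39 [150. 172.] [0.474 0.182 0.163]
cover 0.9 [146. 173.] [0.491 0.169 0.121]
cover 0.65 [271. 185.] [0.447 0.279 0.121]
tin 0.94 [76. 68.] [0.455 0.024 0.   ]
tin 0.73 [ 79. 263.] [0.699 0.104 0.   ]
tin 0.58 [ 44. 162.] [0.581 0.021 0.   ]
oil_jar 0.82 [265. 336.] [0.688 0.388 0.   ]
egg_cup 0.98 [318. 345.] [0.666 0.468 0.   ]
whetstone 0.56 [162. 350.] [ 0.784  0.26  -0.   ]
```

View pics/sw.png

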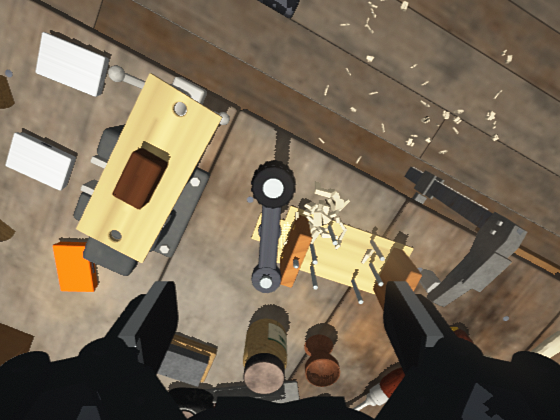

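Clamp arm is clear (knob px (273,185)); the cover with its holes is at px (180,109) and (115,236). On to the tins.

>>> jog_arm:
  motion:
    - [0, 0, 0.18, 5, -26, 0, 85]
    - [0, 0, 0.36, 10, -52, 0, 85]
    - [0, 0, 0.54, 14, -78, 0, 85]
    - [0, 0, 0.72, 19, -104, 0, 85]
    - [0, 0, 0.9, 24, -130, 0, 85]
    - [0, 0, 1.08, 29, -156, 15, 85]
    - [0, 0, 1.26, 34, -182, 30, 85]
    - [0, 0, 1.44, 38, -208, 45, 85]
    - [0, 0, 1.62, 43, -234, 60, 85]
    - [0, 0, 1.8, 48, -260, 60, 85]

```text
t: 7.92
eef_pos: [0.5147, 0.0269, 0.2467]
tool_rot: [-0.001, 0.616, 0.788, -0.001]
contact_force: [0.4, 0.1, 0.1]
gripper_width: 0.998
grasp_force: 0.0
```

>>> jog_arm:
  motion:
    - [0, 0, 0.15, 0, 0, 0, 85]
    - [0, 0, 0.25, 0, 0, 0, 85]
    - [0, 0, 0.25, 0, 0, 0, 85]
    - [0, 0, 0.25, 0, 0, 0, 85]

```text
t: 8.43
eef_pos: [0.5154, 0.0279, 0.2482]
tool_rot: [-0.0, 0.706, 0.708, -0.0]
contact_force: [0.2, -0.5, -0.5]
gripper_width: 0.996
grasp_force: 0.0
```

```bash
cat > tins.py <<'E'
from h import *
def tins(p):
    im=np.array(p["pixels"]); hsv=cv2.cvtColor(im,cv2.COLOR_RGB2HSV)
    m=((hsv[...,1]<30)&(hsv[...,2]>200)).astype(np.uint8)
    m=cv2.morphologyEx(m,cv2.MORPH_OPEN,np.ones((5,5)))
    out=[]
    for c in cv2.findContours(m,cv2.RETR_EXTERNAL,cv2.CHAIN_APPROX_NONE)[0]:
        if cv2.contourArea(c)<700: continue
        g=np.array([px2w(p,q,.016)[:2] for q in c[:,0]])*1000
        (cx,cy),(w,h),a=cv2.minAreaRect(g.astype(np.float32))
        if w>h: w,h,a=h,w,a+90   # a: short-axis angle deg
        out.append((cx/1e3,cy/1e3,round(w,1),round(h,1),round((a+90)%180-90,1)))
    return out
if __name__=="__main__":
    p=shot("wrist");save(p,"t.png");o=bot.get_obs();M=rot(o).as_matrix();e=o["eef_pos"];print(e.round(4),np.arctan2(M[1,0],M[0,0]))
    for t in tins(p): print(np.round(t,4), w2px(p,[t[0],t[1],.016]).round(0),(M.T@(np.array([t[0],t[1],.003])-e)*1e3).round(1))
    for d in bot.tip_of("tin",p): print(round(d["score"],2),np.round(d["xy"]),px2w(p,d["xy"],0).round(3))
E
python3 tins.py
```

```text
[0.5154 0.0279 0.2482] 1.5725451042083114
[5.783e-01 2.190e-02 4.530e+01 6.830e+01 1.000e-01] [339. 181.] [ -6.1  63.  245.2]
[ 4.515e-01  4.030e-02  3.630e+01  4.520e+01 -8.450e+01] [219. 164.] [ 12.5 -63.8 245.2]
0.81 [336. 179.] [0.578 0.021 0.   ]
0.67 [458. 101.] [0.7   0.104 0.   ]
0.59 [225. 176.] [0.455 0.024 0.   ]
```

View pics/t.png

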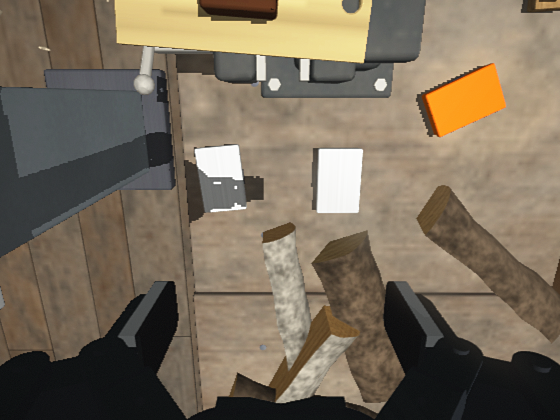

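Two tins only: A at px (339,181), square to the world axes, and B at px (219,178), tilted ~5° and shaded. Picking A.

>>> jog_arm:
  motion:
    - [0, 0, 0, -6, 40, 40, 75]
    - [0, 0, 0, -6, 63, 90, 75]
    - [0, 0, 0, -6, 63, 145, 75]
    - [0, 0, 0, -6, 63, 195, 70]
    - [0, 0, 0, -6, 63, 235, 65]
    - [0, 0, 0, -6, 63, 246, 60]
    - [0, 0, 0, -6, 63, 246, 60]
    - [0, 0, 0, -6, 63, 246, 40]
    - [0, 0, 0, -6, 63, 246, 40]
    - [0, 0, 0, -6, 63, 246, 40]
  grip_force: 60

```text
t: 9.78
eef_pos: [0.5801, 0.022, 0.0044]
tool_rot: [0.001, 0.707, 0.707, 0.001]
contact_force: [-0.8, 0.6, 9.0]
gripper_width: 0.518
grasp_force: 61.9
```

>>> jog_arm:
  motion:
    - [0, 0, 0, 0, 0, 0, 40]
    - [0, 0, 0, 0, 0, -30, 40]
    - [0, 0, 0, 0, 0, -80, 40]
    - [0, 0, 0, 0, 0, -130, 40]
    - [0, 0, 0, 0, 0, -180, 40]
    - [0, 0, 0, 0, 0, -220, 40]
    - [0, 0, 0, 0, 0, -220, 40]

```text
t: 10.65
eef_pos: [0.5808, 0.0221, 0.2271]
tool_rot: [0.003, 0.707, 0.707, 0.003]
contact_force: [0.0, 0.4, -0.2]
gripper_width: 0.519
grasp_force: 61.5
```

```bash
cat > go.py <<'E'
# tool shift/turn from the commanded-like pose to a world pose: go.py x y z yaw(tool x)
from h import *
import sys
o=bot.get_obs();M=rot(o).as_matrix();e=o["eef_pos"];y=np.arctan2(M[1,0],M[0,0]);x=np.array(list(map(float,sys.argv[1:5])))
print(o["t"],e.round(4),round(y,3),"w",round(o["gripper_width"]*85.4,1),"turn",round(-((x[3]-y+np.pi)%(2*np.pi)-np.pi),3),"tilt",np.degrees(np.arccos(-M[2,2])).round(2),"shift",(M.T@(x[:3]-e)*1e3).round(1))
E
python3 go.py .5183 .4196 .2 1.699
```

```text
10.65 [0.5808 0.0221 0.2271] 1.571 w 44.4 turn -0.128 tilt 0.5 shift [397.5 -62.8  26.8]
```

>>> jog_arm:
  motion:
    - [0, 0, -0.03, 50, -8, 0, 40]
    - [0, 0, -0.06, 100, -16, 0, 40]
    - [0, 0, -0.09, 150, -24, 0, 40]
    - [0, 0, -0.128, 200, -32, 0, 40]
    - [0, 0, -0.128, 250, -40, 0, 40]
    - [0, 0, -0.128, 300, -48, 0, 40]
    - [0, 0, -0.128, 350, -56, 0, 40]
    - [0, 0, -0.128, 397, -63, 10, 40]
    - [0, 0, -0.128, 397, -63, 27, 40]
    - [0, 0, -0.128, 397, -63, 27, 40]

```text
t: 11.9
eef_pos: [0.5145, 0.4171, 0.1929]
tool_rot: [0.0, 0.66, 0.751, -0.002]
contact_force: [-0.5, -1.3, -0.5]
gripper_width: 0.518
grasp_force: 61.5
```

```bash
python3 go.py .5183 .4196 .02 1.699; cat > chk.py <<'E'
from h import *
import sys
# overlay expected rods/pins on the wrist picture
p=shot("wrist");im=cv2.cvtColor(np.array(p["pixels"]),cv2.COLOR_RGB2BGR)
v=[.5183,.4196,.128];c,s=np.cos(v[2]),np.sin(v[2])
for x,y,z in [(0,70,87),(0,-70,87),(32,31,58),(-32,31,58),(0,44,58),(32,-31,58),(-32,-31,58),(0,-44,58)]:
    q=w2px(p,[v[0]+(c*x-s*y)/1e3,v[1]+(s*x+c*y)/1e3,z/1e3]);cv2.circle(im,tuple(int(a) for a in q.round()),3,(255,0,255),1)
cv2.imwrite("pics/"+sys.argv[1],im)
E
python3 chk.py k1.png
```

```text
11.9 [0.5145 0.4171 0.1929] 1.699 w 44.2 turn 0.0 tilt 0.27 shift [  2.6   4.7 172.9]
```

View pics/k1.png

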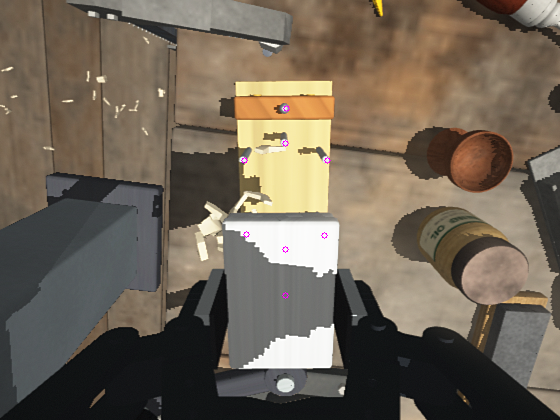

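Tin is held squarely, and the overlay of pins and rods fits the picture (far pin at (285,108)). Lowering.

>>> jog_arm:
  motion:
    - [0, 0, 0, 3, 5, 20, 40]
    - [0, 0, 0, 3, 5, 60, 40]
    - [0, 0, 0, 3, 5, 100, 40]
    - [0, 0, 0, 3, 5, 130, 40]
    - [0, 0, 0, 3, 5, 155, 40]
    - [0, 0, 0, 3, 5, 172, 40]
    - [0, 0, 0, 3, 5, 172, 40]
    - [0, 0, 0, 3, 5, 172, 40]

```text
t: 12.95
eef_pos: [0.5207, 0.4229, 0.0242]
tool_rot: [0.0, 0.661, 0.751, 0.001]
contact_force: [0.4, 0.1, -0.3]
gripper_width: 0.516
grasp_force: 61.5
```

```bash
python3 go.py .5183 .4196 .0085 1.699
```

```text
12.95 [0.5207 0.4229 0.0242] 1.698 w 44.1 turn -0.001 tilt 0.09 shift [-2.9 -2.8 15.7]
```

>>> jog_arm:
  motion:
    - [0, 0, 0, -1, -1, 8, 40]
    - [0, 0, 0, -1, -1, 14, 40]
    - [0, 0, 0, -1, -1, 16, 40]
    - [0, 0, 0, -1, -1, 16, 40]
    - [0, 0, 0, -1, -1, 16, 40]

```text
t: 13.58
eef_pos: [0.519, 0.4211, 0.0075]
tool_rot: [0.0, 0.66, 0.751, -0.0]
contact_force: [-2.0, -1.9, 4.7]
gripper_width: 0.52
grasp_force: 62.0
```

```bash
python3 go.py .5183 .4196 .0085 1.699
```

```text
13.575 [0.519  0.4211 0.0075] 1.699 w 44.4 turn -0.0 tilt 0.03 shift [-1.4 -0.9 -1. ]
```

>>> jog_arm:
  motion:
    - [0, 0, 0, -1, -1, -1, 58]
    - [0, 0, 0, -1, -1, -1, 58]
    - [0, 0, 0, -1, -1, -1, 58]
    - [0, 0, 0, -1, -1, -20, 58]
    - [0, 0, 0, -1, -1, -70, 58]
    - [0, 0, 0, -1, -1, -130, 75]
    - [0, 0, 0, -1, -1, -190, 85]
    - [0, 0, 0, -1, -1, -240, 85]

```text
t: 14.58
eef_pos: [0.5184, 0.4206, 0.2517]
tool_rot: [0.0, 0.66, 0.751, 0.002]
contact_force: [0.1, 0.5, 0.3]
gripper_width: 1.0
grasp_force: 0.0
```

```bash
cat > r.py <<'E'
from tins import *
p=shot("wrist");save(p,"r.png")
print([np.round(t,4) for t in tins(p)],[(round(d["score"],2),np.round(d["xy"]),px2w(p,d["xy"],.003).round(4)) for d in bot.tip_of("tin",p)])
E
python3 r.py; python3 go.py .4515 .06 .25 1.571
```

```text
[array([ 0.5201,  0.4202, 45.4   , 69.4   ,  7.3   ])] [(0.95, array([279., 174.]), array([0.5188, 0.4195, 0.003 ])), (0.71, array([380., 411.]), array([0.6997, 0.1059, 0.003 ]))]
14.675 [0.5205 0.423  0.2563] 1.699 w 85.0 turn 0.128 tilt 0.76 shift [-351.3 -114.8    2.3]
```

Tin A is in place to 2 mm. Now tin B.

>>> jog_arm:
  motion:
    - [0, 0, 0.03, -50, -16, 0, 85]
    - [0, 0, 0.06, -100, -33, 0, 85]
    - [0, 0, 0.09, -150, -49, 0, 85]
    - [0, 0, 0.128, -200, -65, 0, 85]
    - [0, 0, 0.128, -250, -81, 0, 85]
    - [0, 0, 0.128, -300, -98, 0, 85]
    - [0, 0, 0.128, -350, -115, 0, 85]
    - [0, 0, 0.128, -350, -115, 0, 85]
    - [0, 0, 0.128, -350, -115, 0, 85]

```text
t: 15.8
eef_pos: [0.4491, 0.059, 0.248]
tool_rot: [0.0, 0.707, 0.707, 0.001]
contact_force: [-0.2, 1.6, -0.7]
gripper_width: 0.992
grasp_force: 0.0
```

```bash
sed -i 's/"t.png"/"t2.png"/' tins.py; python3 tins.py
```

```text
[0.4492 0.0597 0.2479] 1.5723603149180327
[ 0.1352 -0.0972 58.1    92.6    -0.1   ] [ 15. 305.] [-156.6 -314.5  244.4]
[4.53e-01 2.39e-02 4.53e+01 6.93e+01 5.50e+00] [283. 208.] [-35.9   3.5 244.9]
0.74 [517. 129.] [0.701 0.106 0.   ]
0.66 [280. 206.] [0.45  0.021 0.   ]
```

View pics/t2.png

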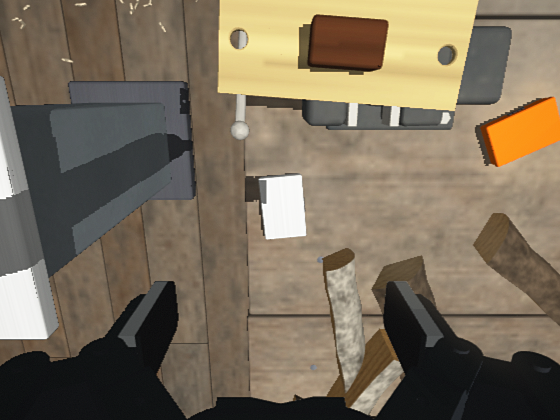

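Tin B at px (283,208), turned 5.5°; cover holes visible at (239,38) and (447,55).

>>> jog_arm:
  motion:
    - [0, 0, -0.05, -20, 2, 40, 75]
    - [0, 0, -0.096, -36, 4, 90, 75]
    - [0, 0, -0.096, -36, 4, 145, 75]
    - [0, 0, -0.096, -36, 4, 195, 70]
    - [0, 0, -0.096, -36, 4, 235, 65]
    - [0, 0, -0.096, -36, 4, 245, 60]
    - [0, 0, -0.096, -36, 4, 245, 60]
    - [0, 0, -0.096, -36, 4, 245, 40]
    - [0, 0, -0.096, -36, 4, 245, 40]
    - [0, 0, -0.096, -36, 4, 245, 40]

```text
t: 17.15
eef_pos: [0.4542, 0.0229, 0.004]
tool_rot: [0.001, 0.672, 0.74, 0.001]
contact_force: [-1.0, 0.2, 8.9]
gripper_width: 0.517
grasp_force: 62.1
```

>>> jog_arm:
  motion:
    - [0, 0, 0, 0, 0, 0, 40]
    - [0, 0, 0, 0, 0, -30, 40]
    - [0, 0, 0, 0, 0, -80, 40]
    - [0, 0, 0, 0, 0, -130, 40]
    - [0, 0, 0, 0, 0, -180, 40]
    - [0, 0, 0, 0, 0, -235, 40]
    - [0, 0, 0, 0, 0, -235, 40]

```text
t: 18.02
eef_pos: [0.4557, 0.0228, 0.2426]
tool_rot: [0.004, 0.672, 0.74, 0.004]
contact_force: [-0.0, -0.2, -1.5]
gripper_width: 0.518
grasp_force: 61.9
```

```bash
python3 go.py .5183 .4196 .22 1.699
```

```text
18.025 [0.4557 0.0228 0.2426] 1.666 w 44.2 turn -0.033 tilt 0.63 shift [389.   99.9  23.7]
```

>>> jog_arm:
  motion:
    - [0, 0, -0.033, 48, 12, 0, 40]
    - [0, 0, -0.033, 97, 25, 0, 40]
    - [0, 0, -0.033, 146, 38, 0, 40]
    - [0, 0, -0.033, 195, 50, 0, 40]
    - [0, 0, -0.033, 244, 62, 0, 40]
    - [0, 0, -0.033, 293, 75, 0, 40]
    - [0, 0, -0.033, 342, 88, 0, 40]
    - [0, 0, -0.033, 389, 99, 10, 40]
    - [0, 0, -0.033, 389, 99, 24, 40]
    - [0, 0, -0.033, 389, 99, 24, 40]

```text
t: 19.27
eef_pos: [0.5133, 0.4173, 0.2111]
tool_rot: [0.0, 0.66, 0.751, -0.002]
contact_force: [-0.7, -0.8, -0.6]
gripper_width: 0.52
grasp_force: 61.8
```

>>> jog_arm:
  motion:
    - [0, 0, 0, 0, 0, 0, 40]
    - [0, 0, 0, 0, 0, 0, 40]
    - [0, 0, 0, 0, 0, 0, 40]

```text
t: 19.65
eef_pos: [0.5146, 0.4186, 0.214]
tool_rot: [0.0, 0.66, 0.751, 0.0]
contact_force: [-0.1, 0.6, -1.3]
gripper_width: 0.518
grasp_force: 61.8
```

```bash
python3 go.py .519 .4198 .035 1.699; python3 - <<'E'
from h import *
p=shot("wrist");save(p,"h2.png")
E
```

```text
19.65 [0.5146 0.4186 0.214 ] 1.699 w 44.2 turn -0.0 tilt 0.06 shift [  0.5   4.4 179. ]
```

View pics/h2.png

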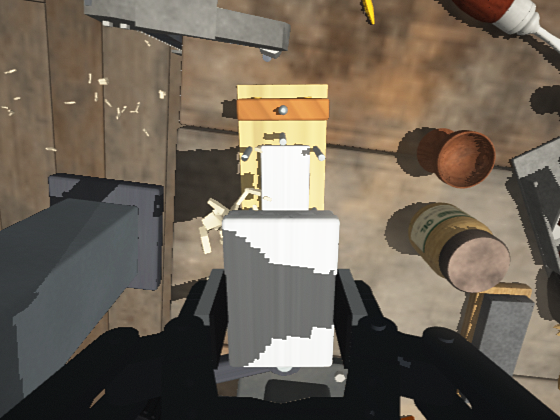

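Held tin is square and tin A lies centred between the rods (px (285,180)). Lowering.

>>> jog_arm:
  motion:
    - [0, 0, 0, 0, 4, 20, 40]
    - [0, 0, 0, 0, 4, 60, 40]
    - [0, 0, 0, 0, 4, 100, 40]
    - [0, 0, 0, 0, 4, 140, 40]
    - [0, 0, 0, 0, 4, 165, 40]
    - [0, 0, 0, 0, 4, 177, 40]
    - [0, 0, 0, 0, 4, 177, 40]
    - [0, 0, 0, 0, 4, 177, 40]
    - [0, 0, 0, 0, 4, 177, 40]

```text
t: 20.82
eef_pos: [0.5188, 0.4203, 0.0376]
tool_rot: [0.0, 0.66, 0.751, 0.001]
contact_force: [-0.9, -0.2, -0.5]
gripper_width: 0.523
grasp_force: 61.8
```

```bash
python3 go.py .519 .4198 .0243 1.699
```

```text
20.825 [0.5188 0.4203 0.0376] 1.7 w 44.7 turn 0.001 tilt 0.13 shift [-0.5  0.1 13.3]
```

>>> jog_arm:
  motion:
    - [0, 0, 0, 0, 0, 7, 40]
    - [0, 0, 0, 0, 0, 13, 40]
    - [0, 0, 0, 0, 0, 14, 40]
    - [0, 0, 0, 0, 0, 14, 40]
    - [0, 0, 0, 0, 0, 13, 57]
    - [0, 0, 0, 0, 0, 13, 57]
    - [0, 0, 0, 0, 0, 13, 57]
    - [0, 0, 0, 0, 0, -20, 58]
    - [0, 0, 0, 0, 0, -80, 75]
    - [0, 0, 0, 0, 0, -140, 85]

```text
t: 22.08
eef_pos: [0.5178, 0.4194, 0.1775]
tool_rot: [-0.0, 0.66, 0.751, -0.0]
contact_force: [0.6, 0.9, 1.1]
gripper_width: 0.995
grasp_force: 0.0
```

>>> jog_arm:
  motion:
    - [0, 0, 0, 0, 0, -50, 85]
    - [0, 0, 0, 0, 0, -75, 85]
    - [0, 0, 0, 0, 0, -75, 85]
    - [0, 0, 0, 0, 0, -75, 85]

```text
t: 22.58
eef_pos: [0.5176, 0.419, 0.2498]
tool_rot: [-0.0, 0.66, 0.751, -0.001]
contact_force: [-0.0, -0.3, -0.0]
gripper_width: 0.999
grasp_force: 0.0
```

```bash
cat > r.py <<'E'
from tins import *
import sys
p=shot("wrist");save(p,sys.argv[1])
print([np.round(t,4) for t in tins(p)],[(round(d["score"],2),np.round(d["xy"]),px2w(p,d["xy"],.019).round(4)) for d in bot.tip_of("tin",p)])
p=shot("side");save(p,"s2.png",(130,130,430,330),2.5)
for d in bot.tip_of("tin",p): print(round(d["score"],2),np.round(d["xy"]),px2w(p,d["xy"],0).round(3))
E
python3 r.py k3.png; python3 go.py .49 .19 .25 1.571
```

```text
[array([ 0.5178,  0.4163, 51.2   , 72.9   ,  6.9   ])] [(0.8, array([382., 409.]), array([0.6919, 0.1246, 0.019 ])), (0.56, array([279., 176.]), array([0.5171, 0.4179, 0.019 ]))]
0.72 [404. 290.] [ 0.784 -0.29  -0.   ]
0.56 [302. 225.] [0.712 0.107 0.   ]
0.48 [210. 194.] [0.524 0.44  0.   ]
22.775 [0.5176 0.4191 0.2497] 1.7 w 84.8 turn 0.129 tilt 0.15 shift [-2.237e+02 -5.690e+01  1.000e-01]
```

View pics/k3.png

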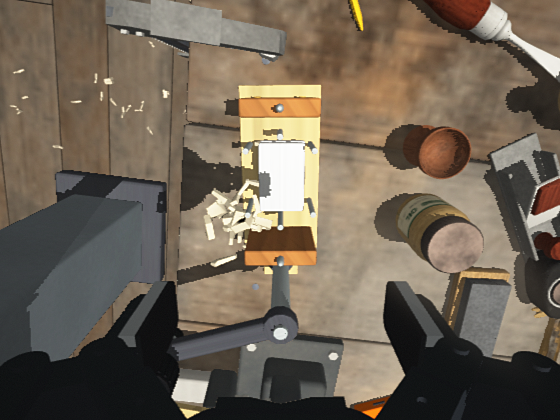

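Both tins are stacked in one column (top tin at px (280,176)). Next the cover.

>>> jog_arm:
  motion:
    - [0, 0, 0.06, -50, -14, 0, 85]
    - [0, 0, 0.12, -100, -28, 0, 85]
    - [0, 0, 0.18, -150, -40, 0, 85]
    - [0, 0, 0.21, -200, -53, 0, 85]
    - [0, 0, 0.21, -245, -62, 0, 85]
    - [0, 0, 0.21, -245, -62, 0, 85]
    - [0, 0, 0.21, -245, -62, 0, 85]

```text
t: 23.65
eef_pos: [0.4881, 0.1692, 0.2511]
tool_rot: [-0.0, 0.735, 0.678, 0.0]
contact_force: [0.6, 0.6, -0.4]
gripper_width: 0.996
grasp_force: 0.0
```

```bash
cat > cov.py <<'E'
from h import *
p=shot("wrist");save(p,"cov.png")
o=bot.get_obs();M=rot(o).as_matrix();e=o["eef_pos"];print(e.round(4),np.arctan2(M[1,0],M[0,0]))
for d in bot.tip_of("cover",p): print(round(d["score"],2),np.round(d["xy"]),px2w(p,d["xy"],.121).round(4))
hsv=cv2.cvtColor(np.array(p["pixels"]),cv2.COLOR_RGB2HSV)
m=cv2.inRange(hsv,(18,60,120),(32,255,255));m=cv2.morphologyEx(m,cv2.MORPH_OPEN,np.ones((3,3)))
cs,h=cv2.findContours(m,cv2.RETR_CCOMP,cv2.CHAIN_APPROX_NONE);i=max(range(len(cs)),key=lambda i:cv2.contourArea(cs[i]))
g=np.array([px2w(p,q,.127)[:2] for q in cs[i][:,0]])*1e3
print("outline",cv2.minAreaRect(g.astype(np.float32)))
for j,c in enumerate(cs):
    if h[0][j][3]==i and cv2.contourArea(c)>30:
        q=c[:,0].mean(0);print("hole",cv2.contourArea(c),q.round(1),px2w(p,q,.127).round(4))
# block top: dark brown
m=cv2.inRange(hsv,(0,80,20),(14,255,140));m=cv2.morphologyEx(m,cv2.MORPH_OPEN,np.ones((3,3)))
for c in cv2.findContours(m,cv2.RETR_EXTERNAL,cv2.CHAIN_APPROX_NONE)[0]:
    if cv2.contourArea(c)>800:
        g=np.array([px2w(p,q,.151)[:2] for q in c[:,0]])*1e3;print("block",cv2.minAreaRect(g.astype(np.float32)),c[:,0].mean(0))
E
python3 cov.py
```

```text
[0.488  0.1699 0.2511] 1.4912722880942788
0.7 [284. 199.] [0.4919 0.1721 0.121 ]
outline ((491.9566650390625, 171.0723876953125), (70.47683715820312, 167.24925231933594), 85.37277221679688)
hole 183.0 [374.9 202.3] [0.5614 0.1658 0.127 ]
block ((491.37896728515625, 173.38858032226562), (30.98638153076172, 44.578975677490234), 83.98086547851562) [282.84343434 209.23232323]
```

View pics/cov.png

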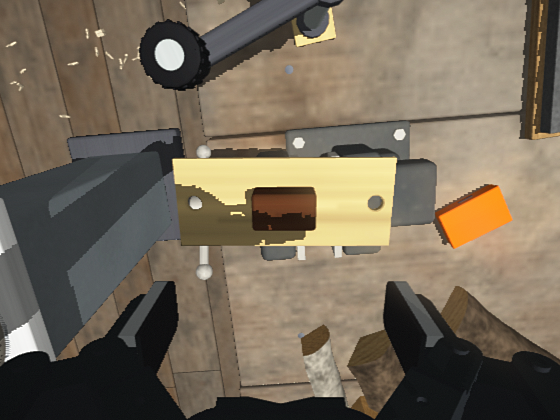

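Cover at px (284,202), centre (0.492,0.171), turned -4.6°; grasping the block lengthwise.

>>> jog_arm:
  motion:
    - [0, 0, 0, 2, 4, 30, 75]
    - [0, 0, 0, 2, 4, 70, 70]
    - [0, 0, 0, 2, 4, 100, 65]
    - [0, 0, 0, 2, 4, 115, 62]
    - [0, 0, 0, 2, 4, 119, 62]
    - [0, 0, 0, 2, 4, 119, 62]
    - [0, 0, 0, 2, 4, 119, 40]
    - [0, 0, 0, 2, 4, 119, 40]
    - [0, 0, 0, 2, 4, 119, 40]
    - [0, 0, 0, 2, 4, 119, 40]
  grip_force: 90

```text
t: 25.0
eef_pos: [0.493, 0.1708, 0.1339]
tool_rot: [0.0, 0.735, 0.678, 0.001]
contact_force: [-2.7, 0.4, 4.7]
gripper_width: 0.515
grasp_force: 92.1
```

>>> jog_arm:
  motion:
    - [0, 0, 0, 0, 0, 0, 40]
    - [0, 0, 0, 0, 0, -30, 40]
    - [0, 0, 0, 0, 0, -70, 40]
    - [0, 0, 0, 0, 0, -110, 40]
    - [0, 0, 0, 0, 0, -130, 40]
    - [0, 0, 0, 0, 0, -130, 40]

```text
t: 25.75
eef_pos: [0.4933, 0.1707, 0.2644]
tool_rot: [0.001, 0.735, 0.678, 0.002]
contact_force: [-0.1, -0.4, -1.4]
gripper_width: 0.516
grasp_force: 92.1
```

```bash
python3 go.py .5187 .4196 .22 3.27; python3 - <<'E'
from h import *
p=shot("wrist");save(p,"c3.png")
E
```

```text
25.75 [0.4933 0.1707 0.2644] 1.49 w 44.0 turn -1.78 tilt 0.26 shift [250.    5.   44.8]
```

>>> jog_arm:
  motion:
    - [0, 0, -0.178, 25, 0, 0, 40]
    - [0, 0, -0.356, 50, 1, 0, 40]
    - [0, 0, -0.534, 75, 1, 0, 40]
    - [0, 0, -0.712, 100, 2, 0, 40]
    - [0, 0, -0.89, 125, 2, 0, 40]
    - [0, 0, -1.068, 150, 3, 0, 40]
    - [0, 0, -1.246, 175, 3, 0, 40]
    - [0, 0, -1.424, 200, 4, 0, 40]
    - [0, 0, -1.602, 225, 5, 0, 40]
    - [0, 0, -1.78, 250, 5, 0, 40]

```text
t: 27.05
eef_pos: [0.5171, 0.4192, 0.2602]
tool_rot: [-0.001, -0.067, 0.998, -0.001]
contact_force: [0.7, -0.3, -1.9]
gripper_width: 0.517
grasp_force: 92.2
```

>>> jog_arm:
  motion:
    - [0, 0, 0, 0, 0, 20, 40]
    - [0, 0, 0, 0, 0, 40, 40]
    - [0, 0, 0, 0, 0, 40, 40]
    - [0, 0, 0, 0, 0, 40, 40]

```text
t: 27.55
eef_pos: [0.5178, 0.4184, 0.2223]
tool_rot: [0.0, -0.063, 0.998, -0.0]
contact_force: [-0.7, 0.2, -0.9]
gripper_width: 0.513
grasp_force: 92.2
```

```bash
cat > pl.py <<'E'
from h import *
import sys
o=bot.get_obs();p=shot("wrist");im=cv2.cvtColor(np.array(p["pixels"]),cv2.COLOR_RGB2BGR)
M=rot(o).as_matrix();e=o["eef_pos"]
for y in (70,-70):
    for r in (0,):
        X=e+M@np.array([0,y/1e3,.0129-.006]);q=w2px(p,X);cv2.circle(im,tuple(int(a) for a in q.round()),3,(255,0,255),1)
v=[.5183,.4196,.128]
for y in (70,-70):
    q=w2px(p,[v[0]-np.sin(v[2])*y/1e3,v[1]+np.cos(v[2])*y/1e3,.087]);cv2.circle(im,tuple(int(a) for a in q.round()),3,(255,255,0),1);print(q)
cv2.imwrite("pics/"+sys.argv[1],im)
E
python3 pl.py p1.png;python3 go.py .5185 .4196 .12 3.27
```

```text
[368.26396199 199.84212642]
[193.3163966  200.04897481]
27.6 [0.5179 0.4188 0.2229] -3.015 w 43.6 turn -0.002 tilt 0.05 shift [ -0.6   0.7 102.9]
```

View pics/p1.png

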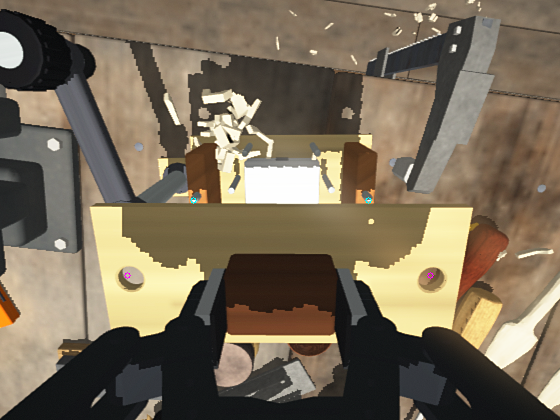

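Predicted hole points (127,275),(432,275) lie ~4 px above the real holes (131,278),(432,280), and the pins (cyan) fit. Down to just above the pins for a direct check.

>>> jog_arm:
  motion:
    - [0, 0, 0, 0, 1, 30, 40]
    - [0, 0, 0, 0, 1, 60, 40]
    - [0, 0, 0, 0, 1, 90, 40]
    - [0, 0, 0, 0, 1, 114, 40]
    - [0, 0, 0, 0, 1, 114, 40]
    - [0, 0, 0, 0, 1, 114, 40]
    - [0, 0, 0, 0, 1, 114, 40]

```text
t: 28.48
eef_pos: [0.5181, 0.4209, 0.1101]
tool_rot: [0.001, -0.064, 0.998, 0.001]
contact_force: [0.3, -0.2, -1.6]
gripper_width: 0.514
grasp_force: 92.2
```

```bash
cat > pl2.py <<'E'
from h import *
import sys
o=bot.get_obs();p=shot("wrist");im=cv2.cvtColor(np.array(p["pixels"]),cv2.COLOR_RGB2BGR)
v=[.5183,.4196,.128]
out=[]
for y in (-70,70):
    q=w2px(p,[v[0]-np.sin(v[2])*y/1e3,v[1]+np.cos(v[2])*y/1e3,.087]);print(q)
    M=rot(o).as_matrix();h=w2px(p,o["eef_pos"]+M@np.array([0,y/1e3,.0069]));h2=w2px(p,o["eef_pos"]+M@np.array([0,-y/1e3,.0069]));print(h,h2)
    h=min((h,h2),key=lambda a:abs(a[0]-q[0]));a,b=int(h[0]),int(h[1])
    c=im[b-40:b+60,a-55:a+55].copy();out.append(cv2.resize(c,None,fx=3.5,fy=3.5,interpolation=cv2.INTER_CUBIC));print("crop origin",a-55,b-40)
cv2.imwrite("pics/"+sys.argv[1],np.hstack(out))
E
python3 pl2.py p2.png;python3 go.py .5185 .4196 .105 3.27
```

```text
[137.19231162 260.05289867]
[127.04044904 275.20173843] [430.04484696 275.21586095]
crop origin 72 235
[414.65082273 259.87178713]
[430.04484696 275.21586095] [127.04044904 275.20173843]
crop origin 375 235
28.525 [0.518  0.4207 0.1098] -3.014 w 43.7 turn -0.0 tilt 0.14 shift [-0.3 -1.2  4.8]
```

View pics/p2.png

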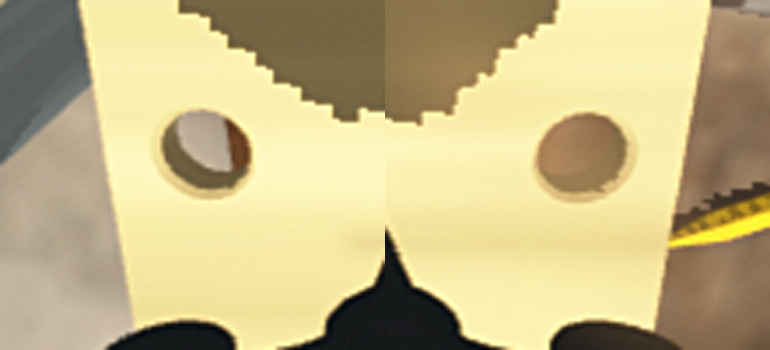

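Hole centres at (130.6,278.4) and (432.1,279.3): about 1.8/1.3 mm off the nominal. I'll correct partway and lower gently, watching the force.

>>> jog_arm:
  motion:
    - [0, 0, 0, 1, -2, 2, 40]
    - [0, 0, 0, 1, -2, 6, 40]
    - [0, 0, 0, 1, -2, 10, 40]
    - [0, 0, 0, 1, -2, 14, 40]
    - [0, 0, 0, 1, -2, 14, 40]
    - [0, 0, 0, 1, -2, 14, 40]

```text
t: 29.28
eef_pos: [0.5166, 0.4181, 0.0943]
tool_rot: [-0.0, -0.064, 0.998, 0.0]
contact_force: [0.2, -0.3, -1.6]
gripper_width: 0.511
grasp_force: 92.2
```

```bash
python3 go.py .5183 .4196 .0869 3.27; python3 - <<'E'
from h import *
p=shot("wrist");im=np.array(p["pixels"]).astype(int).sum(2)//77
for a in (130,432):
    for r in range(264,294): print("".join("%x"%min(v,9) for v in im[r,a-20:a+20]))
    print()
E
```

```text
29.275 [0.5166 0.4181 0.0943] -3.013 w 43.6 turn -0.0 tilt 0.01 shift [-1.9  1.3  7.4]
8888888888888888888888888888888888888888
8888888888888888888888888888888888888888
8888888888888888756776788888888888888888
8888888888887766533653345788888888888888
8888888888876555532333333457888888888888
8888888888754555543334433334788888888888
8888888888644665543334444433468888888888
8888888886434666544333444443346888888888
8888888874334665544333444444334688888888
8888888874334665444333455544444478888888
8888888753333565444555555555444468888888
8888888743333565556889765555554446888888
8888888743333466569999986666555436898888
8888888743333355679999997666654324898888
8888888753333334579999998776653224889888
8888888863333333469999998776532224889888
8888887873333333356899998776422224889989
8889988775333333333333455432222225889989
9989988777533333333222222222222247899999
9999998777633333333333222222222347899999
8888898877763333333333333333333367899998
8888888887776433333333333333333478899989
8888888888777653333333333333345578999888
8888888898876576433333333333457789988888
88888888888877777643333334557
[... 747 characters left out ...]
888
8888886444445666779999996444444477788888
8888886444444567789999975444443467788888
8888875444444456778887644444444467788888
8888875444444444444444444444444577788888
8888875444444444444444444444444577788888
8888875444444444444444444444445677888888
8888877444444444444444444444446777888888
8888887544444444444444444444457778888888
8888887654444444444444444444577778888888
8888887764444444444444444445677788888888
8888888776544444444444444554567888888888
8888888777654444444444456676678888888888
8888888877766544444444567767788888888888
8888888888776666655444456678888888888888
8888888888877666666666667788888888888888
8888888888888776666667788888888888888888
8888888888888888888888888888888888888888
```

Both pin tips show in the middle of their holes. Seating.

>>> jog_arm:
  motion:
    - [0, 0, 0, 0.5, 0, 2, 40]
    - [0, 0, 0, 0.5, 0, 4, 40]
    - [0, 0, 0, 0.5, 0, 6, 40]
    - [0, 0, 0, 0.5, 0, 8, 40]
    - [0, 0, 0, 0.5, 0, 8, 40]
    - [0, 0, 0, 0.5, 0, 8, 40]

```text
t: 30.08
eef_pos: [0.5162, 0.4179, 0.0872]
tool_rot: [0.0, -0.064, 0.998, -0.0]
contact_force: [-1.7, -2.8, 6.2]
gripper_width: 0.518
grasp_force: 93.0
```

>>> jog_arm:
  motion:
    - [0, 0, 0, 0, 0, 0, 60]
    - [0, 0, 0, 0, 0, 0, 60]
    - [0, 0, 0, 0, 0, 0, 60]
    - [0, 0, 0, 0, 0, -25, 60]
    - [0, 0, 0, 0, 0, -75, 70]
    - [0, 0, 0, 0, 0, -125, 85]
    - [0, 0, 0, 0, 0, -180, 85]
    - [0, 0, 0, 0, 0, -225, 85]
    - [0, 0, 0, 0, 0, -225, 85]

```text
t: 31.2
eef_pos: [0.5172, 0.4198, 0.3161]
tool_rot: [0.003, -0.064, 0.998, 0.003]
contact_force: [-0.0, 1.1, -0.2]
gripper_width: 0.998
grasp_force: 0.0
```

```bash
cat > v.py <<'E'
from h import *
for n in ("wrist","scene","side"):
    p=shot(n)
    for t,z in (("cover",.074),("knob_mid",.163),("rack",0),("tin",0)):
        for d in bot.tip_of(t,p):
            if d["score"]>.3: print(n,t,round(d["score"],2),np.round(d["xy"]),px2w(p,d["xy"],z).round(4))
    if n=="wrist":
        hsv=cv2.cvtColor(np.array(p["pixels"]),cv2.COLOR_RGB2HSV)
        m=cv2.inRange(hsv,(18,60,120),(32,255,255));m=cv2.morphologyEx(m,cv2.MORPH_OPEN,np.ones((3,3)))
        c=max(cv2.findContours(m,cv2.RETR_EXTERNAL,cv2.CHAIN_APPROX_NONE)[0],key=cv2.contourArea)
        for z in (.080,): print("outline",cv2.minAreaRect((np.array([px2w(p,q,z)[:2] for q in c[:,0]])*1e3).astype(np.float32)))
E
python3 v.py; python3 go.py .435 .28 .25 3.46
```

```text
wrist cover 0.62 [278. 171.] [0.5177 0.4196 0.074 ]
wrist knob_mid 0.92 [102.  66.] [0.4359 0.2745 0.163 ]
wrist tin 0.95 [ 35. 258.] [0.6981 0.102  0.    ]
outline ((518.929443359375, 415.74945068359375), (71.3625717163086, 173.78094482421875), 7.312777996063232)
scene cover 0.84 [222. 313.] [0.5147 0.4132 0.074 ]
scene knob_mid 0.61 [288. 280.] [0.4246 0.2729 0.163 ]
scene rack 0.95 [220. 328.] [0.5238 0.4159 0.    ]
scene tin 0.79 [260. 230.] [0.6991 0.0997 0.    ]
scene tin 0.76 [322. 162.] [ 0.7756 -0.2811  0.    ]
scene tin 0.47 [224. 327.] [0.5214 0.4073 0.    ]
scene tin 0.44 [222. 327.] [0.5251 0.4109 0.    ]
side cover 0.79 [206. 180.] [0.5081 0.432  0.074 ]
side knob_mid 0.41 [203. 189.] [0.426  0.2558 0.163 ]
side rack 0.81 [210. 196.] [0.5177 0.4297 0.    ]
side tin 0.94 [403. 287.] [ 0.7921 -0.2797  0.    ]
side tin 0.63 [256. 189.] [0.6906 0.3816 0.    ]
side tin 0.6 [299. 227.] [0.6965 0.1052 0.    ]
31.95 [0.5161 0.4179 0.3113] -3.013 w 85.0 turn -0.19 tilt 0.0 shift [  98.1 -126.4   61.3]
```

Cover is seated. Now over the knob to swing the arm back.

>>> jog_arm:
  motion:
    - [0, 0, -0.1, 30, -40, 0, 85]
    - [0, 0, -0.2, 60, -80, 0, 85]
    - [0, 0, -0.28, 98, -131, 0, 85]
    - [0, 0, -0.28, 98, -131, 0, 85]
    - [0, 0, -0.28, 98, -131, 50, 85]
    - [0, 0, -0.28, 98, -131, 100, 85]
    - [0, 0, -0.28, 98, -131, 150, 70]
    - [0, 0, -0.28, 98, -131, 163, 55]
    - [0, 0, -0.28, 98, -131, 163, 55]
    - [0, 0, -0.28, 98, -131, 163, 55]

```text
t: 33.2
eef_pos: [0.4369, 0.2768, 0.1503]
tool_rot: [0.002, -0.203, 0.979, 0.001]
contact_force: [-0.5, 0.5, 0.8]
gripper_width: 0.643
grasp_force: 0.0
```

```bash
cat > e.py <<'E'
from h import *
o=bot.get_obs();M=rot(o).as_matrix();e=o["eef_pos"];yaw=np.arctan2(M[1,0],M[0,0])%6.283;print(e.round(4),"yaw",yaw,o["q"].round(2))
post=np.array([.5317,.3163])
for th in np.arange(1.84,-.2,-.16):
    a=np.pi/2+.128+th; t=np.array([*(post+.104*np.array([np.cos(a),np.sin(a)])),.15])
    print(round(th,2),round(-(a-yaw),2),(M.T@(t-e)*1e3).round(0))
E
python3 e.py
```

```text
[0.4369 0.2768 0.1503] yaw 3.5496090678822725 [-0.12  0.4  -0.7   1.97  0.33  0.88  0.99]
1.84 0.01 [ 1. -0.  0.]
1.68 0.17 [-0. 16.  0.]
1.52 0.33 [-4. 32.  0.]
1.36 0.49 [-11.  48.   0.]
1.2 0.65 [-20.  62.   0.]
1.04 0.81 [-31.  74.   0.]
0.88 0.97 [-44.  84.   0.]
0.72 1.13 [-58.  93.   1.]
0.56 1.29 [-74.  99.   1.]
0.4 1.45 [-90. 102.   1.]
0.24 1.61 [-107.  103.    1.]
0.08 1.77 [-123.  101.    1.]
-0.08 1.93 [-139.   96.    1.]
```

>>> jog_arm:
  motion:
    - [0, 0, 0.17, 0, 16, 0, 55]
    - [0, 0, 0.33, -4, 32, 0, 55]
    - [0, 0, 0.49, -11, 48, 0, 55]
    - [0, 0, 0.65, -20, 62, 0, 55]
    - [0, 0, 0.81, -31, 74, 0, 55]
    - [0, 0, 0.97, -44, 84, 0, 55]
    - [0, 0, 1.13, -58, 93, 0, 55]
    - [0, 0, 1.29, -74, 99, 0, 55]
    - [0, 0, 1.45, -90, 102, 0, 55]
    - [0, 0, 1.61, -107, 103, 0, 55]

```text
t: 34.45
eef_pos: [0.4934, 0.4134, 0.1503]
tool_rot: [-0.0, 0.567, 0.823, 0.001]
contact_force: [-0.4, -0.6, -0.4]
gripper_width: 0.644
grasp_force: 0.9
```

```bash
python3 e.py | tail -4; python3 - <<'E'
from station import bot
o=bot.get_obs();print(o["contact_force"],o["eef_pos"])
E
```

```text
0.4 -0.16 [ -2. -16.   0.]
0.24 -0.0 [-0.  1.  0.]
0.08 0.16 [-2. 17.  0.]
-0.08 0.32 [-6. 34.  0.]
[-0.42904962 -0.61940021 -0.39501133] [0.49339127 0.41344177 0.15031086]
```

>>> jog_arm:
  motion:
    - [0, 0, 0.08, -1, 9, 0, 55]
    - [0, 0, 0.16, -2, 17, 0, 55]
    - [0, 0, 0.24, -3, 25, 0, 55]
    - [0, 0, 0.28, -5, 30, 0, 55]
    - [0, 0, 0.28, -6, 34, 0, 55]
    - [0, 0, 0.28, -6, 37, 0, 55]
    - [0, 0, 0.28, -6, 37, 0, 55]

```text
t: 35.33
eef_pos: [0.5272, 0.4205, 0.1491]
tool_rot: [-0.001, 0.674, 0.739, -0.002]
contact_force: [-9.3, -1.8, 7.8]
gripper_width: 0.649
grasp_force: 4.6
```

```bash
python3 e.py | head -1; python3 v.py | grep -v rack
```

```text
[0.5272 0.4205 0.1491] yaw 1.6621475012067854 [-0.6   0.57 -0.24  1.61  0.15  0.98 -0.79]
wrist cover 0.84 [265. 227.] [0.5178 0.4195 0.074 ]
wrist knob_mid 0.93 [251. 302.] [0.5162 0.4199 0.163 ]
outline ((517.6143798828125, 421.387451171875), (70.79024505615234, 171.75857543945312), 7.248454570770264)
scene cover 0.89 [220. 315.] [0.515  0.4209 0.074 ]
scene knob_mid 0.69 [222. 293.] [0.5076 0.4118 0.163 ]
scene tin 0.83 [261. 230.] [0.6968 0.0968 0.    ]
scene tin 0.55 [320. 161.] [ 0.7871 -0.2836  0.    ]
scene tin 0.51 [222. 326.] [0.5265 0.4076 0.    ]
scene tin 0.37 [222. 328.] [0.5209 0.4122 0.    ]
side cover 0.79 [206. 178.] [0.5173 0.4432 0.074 ]
side knob_mid 0.66 [207. 163.] [0.5073 0.3976 0.163 ]
side tin 0.66 [300. 227.] [ 0.6978  0.1012 -0.    ]
side tin 0.57 [214. 195.] [0.535  0.4315 0.    ]
side tin 0.54 [402. 290.] [ 0.7839 -0.2864  0.    ]
```

Arm is at its stop. Centring on the knob and winding the wrist back before gripping.

```bash
python3 go.py .5183 .4196 .155 1.662
```

```text
36.075 [0.5272 0.4206 0.1491] 1.662 w 54.9 turn 0.0 tilt 0.22 shift [-0.2 -9.  -5.8]
```

>>> jog_arm:
  motion:
    - [0, 0, 0, 0, -11, -3, 85]
    - [0, 0, 0, 0, -11, -6, 85]
    - [0, 0, 0, 0, -11, -6, 85]
    - [0, 0, -0.18, 0, -11, -6, 85]
    - [0, 0, -0.36, 0, -11, -6, 85]
    - [0, 0, -0.54, 0, -11, -6, 85]
    - [0, 0, -0.72, 0, -11, -6, 85]
    - [0, 0, -0.9, 0, -11, -6, 85]
    - [0, 0, -1.08, 0, -11, -6, 85]
    - [0, 0, -1.26, 0, -11, -6, 85]
  grip_force: 40

```text
t: 37.33
eef_pos: [0.5195, 0.4189, 0.1542]
tool_rot: [0.0, 0.108, 0.994, 0.0]
contact_force: [-0.2, 0.4, 0.6]
gripper_width: 0.996
grasp_force: 0.0
```

```bash
python3 go.py .5183 .4196 .153 5.062; python3 e.py | head -1
```

```text
37.325 [0.5195 0.4189 0.1542] 2.925 w 85.1 turn -2.137 tilt 0.03 shift [1.3 0.4 1.2]
[0.5195 0.4189 0.1542] yaw 2.92500668385265 [-0.41  0.59 -0.53  1.62  0.34  1.02  0.32]
```

>>> jog_arm:
  motion:
    - [0, 0, -0.18, 1, 0, 1, 85]
    - [0, 0, -0.36, 1, 0, 1, 85]
    - [0, 0, -0.54, 1, 0, 1, 85]
    - [0, 0, -0.72, 1, 0, 1, 85]
    - [0, 0, -0.9, 1, 0, 1, 85]
    - [0, 0, -1.08, 1, 0, 1, 85]
    - [0, 0, -1.26, 1, 0, 1, 85]
    - [0, 0, -1.44, 1, 0, 1, 85]
    - [0, 0, -1.62, 1, 0, 1, 85]
    - [0, 0, -1.8, 1, 0, 1, 85]

```text
t: 38.58
eef_pos: [0.5186, 0.419, 0.1531]
tool_rot: [-0.0, 0.711, -0.703, 0.0]
contact_force: [-0.3, 0.1, -0.3]
gripper_width: 0.998
grasp_force: 0.0
```

>>> jog_arm:
  motion:
    - [0, 0, -0.18, 0, 0, 0, 85]
    - [0, 0, -0.36, 0, 0, 0, 85]
    - [0, 0, -0.5, 0, 0, 0, 85]
    - [0, 0, -0.5, 0, 0, 0, 85]

```text
t: 39.08
eef_pos: [0.5184, 0.419, 0.1529]
tool_rot: [0.0, 0.861, -0.508, -0.0]
contact_force: [-0.2, 0.5, 0.4]
gripper_width: 0.993
grasp_force: 0.0
```

```bash
python3 go.py .5183 .4196 .153 5.2; python3 e.py | head -1
```

```text
39.075 [0.5184 0.419  0.1529] -1.066 w 84.8 turn 0.017 tilt 0.02 shift [-0.5 -0.2 -0.1]
[0.5184 0.419  0.1529] yaw 5.217264292510073 [-0.12  0.76 -1.02  1.6   0.69  1.18  2.36]
```

>>> jog_arm:
  motion:
    - [0, 0, 0, 0, 0, 0, 30]
    - [0, 0, 0, 0, 0, 0, 30]
    - [0, 0, 0, 0, 0, 0, 30]
    - [0, 0, 0, 0, 0, 0, 30]
    - [0, 0, 0, 0, 0, 0, 30]

```text
t: 39.7
eef_pos: [0.5169, 0.4191, 0.1538]
tool_rot: [0.001, 0.862, -0.507, 0.0]
contact_force: [-3.5, -3.7, 4.5]
gripper_width: 0.392
grasp_force: 39.4
```

>>> jog_arm:
  motion:
    - [0, 0, 0.18, 0, 0, 0.3, 30]
    - [0, 0, 0.36, 0, 0, 0.7, 30]
    - [0, 0, 0.54, 0, 0, 1, 30]
    - [0, 0, 0.72, 0, 0, 1.4, 30]
    - [0, 0, 0.9, 0, 0, 1.7, 30]
    - [0, 0, 1.08, 0, 0, 2, 30]
    - [0, 0, 1.26, 0, 0, 2.4, 30]
    - [0, 0, 1.44, 0, 0, 2.7, 30]
    - [0, 0, 1.62, 0, 0, 3.1, 30]
    - [0, 0, 1.8, 0, 0, 3.4, 30]

```text
t: 40.95
eef_pos: [0.5172, 0.4188, 0.1504]
tool_rot: [-0.0, -0.136, 0.991, -0.001]
contact_force: [-2.1, -3.4, 4.2]
gripper_width: 0.399
grasp_force: 39.4
```

```bash
cat > s.py <<'E'
from h import *
o=bot.get_obs();print(o["contact_force"].round(2),o["torque"].round(3),round(o["gripper_width"]*85.4,1),o["grasp_force"])
E
python3 s.py;python3 e.py | head -1
```

```text
[-2.15 -3.4   4.17] [-0.882  0.492  0.035] 34.1 39.3995600938797
[0.5172 0.4188 0.1504] yaw 3.41347695661944 [-0.34  0.62 -0.64  1.62  0.41  1.04  0.75]
```

>>> jog_arm:
  motion:
    - [0, 0, 0.18, 0, 0, 0.3, 30]
    - [0, 0, 0.36, 0, 0, 0.7, 30]
    - [0, 0, 0.54, 0, 0, 1, 30]
    - [0, 0, 0.72, 0, 0, 1.4, 30]
    - [0, 0, 0.9, 0, 0, 1.7, 30]
    - [0, 0, 1.08, 0, 0, 2, 30]
    - [0, 0, 1.26, 0, 0, 2.4, 30]
    - [0, 0, 1.44, 0, 0, 2.7, 30]
    - [0, 0, 1.62, 0, 0, 3.1, 30]
    - [0, 0, 1.8, 0, 0, 3.4, 30]

```text
t: 42.2
eef_pos: [0.5168, 0.4188, 0.1471]
tool_rot: [0.0, 0.692, 0.722, -0.001]
contact_force: [-3.4, -3.5, 5.1]
gripper_width: 0.392
grasp_force: 39.5
```

```bash
python3 s.py;python3 e.py | head -1
```

```text
[-3.45 -3.51  5.14] [-0.814  0.903  0.12 ] 33.5 39.545937180519104
[0.5168 0.4188 0.1471] yaw 1.6137081470057453 [-0.62  0.55 -0.22  1.64  0.14  0.96 -0.85]
```

>>> jog_arm:
  motion:
    - [0, 0, 0.12, 0, 0, 0.2, 30]
    - [0, 0, 0.24, 0, 0, 0.4, 30]
    - [0, 0, 0.36, 0, 0, 0.7, 30]
    - [0, 0, 0.36, 0, 0, 0.7, 30]

```text
t: 42.7
eef_pos: [0.5168, 0.4188, 0.1464]
tool_rot: [0.0, 0.809, 0.588, -0.001]
contact_force: [-2.9, -3.6, 6.2]
gripper_width: 0.394
grasp_force: 39.6
```

```bash
python3 s.py;python3 e.py | head -1
```

```text
[-2.93 -3.57  6.16] [-0.869  0.89  -0.112] 33.7 39.60889220237732
[0.5168 0.4188 0.1464] yaw 1.2581407243194729 [-0.67  0.55 -0.14  1.65  0.09  0.96 -1.16]
```

>>> jog_arm:
  motion:
    - [0, 0, 0.1, 0, 0, 0.2, 30]
    - [0, 0, 0.2, 0, 0, 0.4, 30]
    - [0, 0, 0.3, 0, 0, 0.6, 30]
    - [0, 0, 0.3, 0, 0, 0.6, 30]

```text
t: 43.2
eef_pos: [0.5168, 0.4188, 0.1459]
tool_rot: [0.0, 0.887, 0.461, -0.001]
contact_force: [-3.5, -3.8, 6.0]
gripper_width: 0.396
grasp_force: 39.7
```

```bash
python3 s.py;python3 e.py | head -1
```

```text
[-3.48 -3.85  6.05] [-0.826  0.909 -0.069] 33.8 39.653499126434326
[0.5168 0.4188 0.1459] yaw 0.958364728401498 [-0.72  0.55 -0.07  1.65  0.05  0.95 -1.42]
```

>>> jog_arm:
  motion:
    - [0, 0, 0.1, 0, 0, 0.2, 30]
    - [0, 0, 0.2, 0, 0, 0.4, 30]
    - [0, 0, 0.2, 0, 0, 0.4, 30]

```text
t: 43.58
eef_pos: [0.5168, 0.4189, 0.1455]
tool_rot: [0.0, 0.929, 0.37, -0.001]
contact_force: [-3.5, -4.2, 6.0]
gripper_width: 0.395
grasp_force: 39.7
```

```bash
python3 s.py;python3 e.py | head -1
```

```text
[-3.53 -4.21  6.04] [-0.753  0.91  -0.08 ] 33.7 39.686627984046936
[0.5168 0.4189 0.1455] yaw 0.7583672011010075 [-0.76  0.55 -0.02  1.65  0.02  0.95 -1.6 ]
```

>>> jog_arm:
  motion:
    - [0, 0, 0.1, 0, 0, 0.2, 30]
    - [0, 0, 0.2, 0, 0, 0.4, 30]
    - [0, 0, 0.2, 0, 0, 0.4, 30]

```text
t: 43.95
eef_pos: [0.5173, 0.4192, 0.1452]
tool_rot: [0.001, 0.961, 0.277, -0.0]
contact_force: [-1.9, -4.2, 5.6]
gripper_width: 0.388
grasp_force: 39.7
```

```bash
python3 s.py;python3 e.py | head -1
```

```text
[-1.91 -4.17  5.56] [-0.768  0.414  0.705] 33.2 39.738587737083435
[0.5173 0.4192 0.1452] yaw 0.5605859752211769 [-0.79  0.55  0.02  1.66 -0.01  0.94 -1.77]
```

Torque jumped to 0.7 N m: that is the stop. A little more to be sure, then let go.

>>> jog_arm:
  motion:
    - [0, 0, 0.1, 0, 0, 0, 30]
    - [0, 0, 0.15, 0, 0, 0, 30]
    - [0, 0, 0.15, 0, 0, 0, 30]

```text
t: 44.32
eef_pos: [0.5194, 0.4199, 0.1453]
tool_rot: [-0.0, 0.979, 0.204, 0.002]
contact_force: [6.2, 0.1, 1.5]
gripper_width: 0.397
grasp_force: 40.0
```

```bash
python3 s.py;python3 e.py | head -1
```

```text
[6.16 0.05 1.5 ] [ 0.012 -1.289  0.851] 33.9 39.960277676582336
[0.5194 0.4199 0.1453] yaw 0.41143417405197524 [-0.82  0.55  0.06  1.66 -0.04  0.94 -1.9 ]
```

>>> jog_arm:
  motion:
    - [0, 0, 0, 0, 0, 0, 85]
    - [0, 0, 0, 0, 0, 0, 85]
    - [0, 0, 0, 0, 0, 0, 85]
    - [0, 0, 0, 0, 0, 0, 85]
    - [0, 0, 0, 0, 0, -40, 85]
    - [0, 0, 0, 0, 0, -100, 85]
    - [0, 0, 0, 0, 0, -150, 85]
    - [0, 0, 0, 0, 0, -150, 85]
    - [0, 0, 0, 0, 0, -150, 85]

```text
t: 45.45
eef_pos: [0.5174, 0.4193, 0.2939]
tool_rot: [0.0, 0.979, 0.204, -0.0]
contact_force: [-0.6, 0.2, -1.2]
gripper_width: 0.989
grasp_force: 0.0
```

```bash
sed -i 's/("knob_mid",.163)/("knob_mid",.154)/' v.py; python3 v.py; python3 s.py
```

```text
wrist cover 0.82 [282. 178.] [0.5184 0.4183 0.074 ]
wrist knob_mid 0.81 [280. 198.] [0.5184 0.4202 0.154 ]
wrist rack 0.71 [282. 167.] [0.5161 0.4171 0.    ]
outline ((525.2960815429688, 413.1171875), (84.36161804199219, 181.63653564453125), 7.697394371032715)
scene cover 0.8 [224. 312.] [0.5143 0.4083 0.074 ]
scene knob_mid 0.77 [218. 296.] [0.5154 0.4201 0.154 ]
scene knob_mid 0.65 [207. 243.] [0.6601 0.3299 0.154 ]
scene tin 0.76 [319. 162.] [ 0.7823 -0.2736  0.    ]
scene tin 0.71 [188. 286.] [0.6866 0.3892 0.    ]
scene tin 0.61 [262. 231.] [0.691 0.1   0.   ]
scene tin 0.6 [222. 327.] [0.5247 0.4109 0.    ]
scene tin 0.48 [222. 328.] [0.5221 0.4122 0.    ]
side cover 0.79 [206. 178.] [0.513  0.4426 0.074 ]
side cover 0.56 [206. 162.] [0.5646 0.5476 0.074 ]
side knob_mid 0.48 [208. 165.] [0.5107 0.3969 0.154 ]
side rack 0.82 [212. 197.] [0.5242 0.4227 0.    ]
side tin 0.86 [402. 287.] [ 0.7909 -0.2785  0.    ]
side tin 0.7 [210. 200.] [0.51   0.4084 0.    ]
side tin 0.53 [213. 197.] [0.5237 0.4183 0.    ]
side tin 0.46 [303. 226.] [0.7104 0.1024 0.    ]
[0.34 0.86 0.22] [-0.012 -0.007 -0.03 ] 85.3 0.0
```

```bash
python3 -c "
from station import bot
print(bot.hand_in())"
```

```text
the job is handed in; nothing more can be done
None
```

I packed the rack and handed the job in at about 45 s: both tins are stacked, the cover is over its pins, the clamp arm is at its stop and the knob is turned tight; no verdict came back.

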